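# Wind the coffee mill through and park its crank

### The arm

A 7-joint arm with a two-finger parallel gripper is mounted at the origin on the work surface. World frame = base frame: x ahead of the robot, y to its left, z up, the work surface at z = 0. Lengths are in m, angles in degrees, forces in N, time in s.
With the tool pointing down it reaches from about 0.425 to 0.875 m from the base axis. Payload 4.7 kg.
Tool frame: the origin (TCP) lies at the very end of the fingers, on their centre line; the grasp point (between the pads) lies 19 mm behind it (env.grip_point_offset is the distance from the TCP to the grasp point, in m); z points along the fingers, y is the line along which they close (so a half turn about z gives the same grasp; the last joint's range is limited). The gripper opens to 87 mm and grips with 3 to 60 N. Pads are 19 mm wide; open, the fingers measure 117 mm over their backs; the gripper's body (75 mm by 190 mm) begins 51 mm behind the grasp point.
Start: joints at [68.761, 18.392, -4.016, 83.108, 1.295, 78.541, -3.26], TCP at [0.244, -0.602, 0.223] pointing down, gripper open.
Joint ranges: [-163.93, 163.93], [-17.29, 119.83], [-79.2, 71.16], [3.27, 140.29], [-89.18, 269.18], [5.43, 117.66], [-154.24, 154.24]. Speed limits (degrees/s): [147.25, 147.25, 180, 180, 180, 180, 180].

### API

Orientations are given as [roll, pitch, yaw] about the fixed x, y, z axes, in that order (R = Rz(yaw) Ry(pitch) Rx(roll)).
In Python, from cell import env gives the robot as it stands.
- The arm moves only by the tool jog_arm, never from a script. Its argument "motion" is a list of rows, each an object of numbers: "x", "y", "z": the shift along the tool's x, y, z in cm; "ax", "ay", "az": the turn, a rotation vector about the tool's x, y, z in degrees. In form: [{"x": .., "y": .., "z": .., "ax": .., "ay": .., "az": ..}, ...]. A call has exactly 5 rows; each row shifts and turns the commanded pose from where the row before left it, along the tool's axes as they then stand; what a row does not reach is not made up. A row lasts 1/10 s, in which the tool goes at most 50 mm and 8.59 degrees, less where a joint would pass 70% of its speed; a pose out of reach is approached as far as the arm can. A call is refused whole if a number of a shift passes 5 or a number of a turn 8.59, either way. A call with a gripper value outside its range is refused whole. "claw" is the gripper command: -1 is shut, 1 is fully open, values between are in proportion, set as the call begins (left out, the last holds). The fingers move at their own pace and stop on an object; "squeeze" is the grip in N (left out, the last holds). Time passes only in rows, so rows that do not move let the fingers close, or fill a call up. It gives the time, the measured TCP pose, the force, the opening and the grip force at its end, in the units of the state.
- env.get_obs(): the state, without advancing time (a new reading comes with each control period).
- env.read_camera(name): name is "side" or "top"; returns the picture (420x560x3 uint8, red, green, blue); there is no depth.
- env.camera_params(name): a dict with "fx", "fy", "cx", "cy" (pixels), "extrinsics" (4x4, takes a point from world to camera coordinates). Camera axes: x right, y up, looking along -z (the intrinsics and any distortion apply to the point x, -y, -z); pixel columns grow to the right and rows downward; lengths in m; the calibration is good to about 2 mm. A picture is of the moment at which its call begins. camera_params takes no time and is no camera call.
- env.sign_off(): hands the job in; it is judged then, once.
The state is a dict: "time_s": time; "qpos": joint angles; "joint_velocities": joint speeds; "effort": joint torques, N m; "tool_pos": TCP position; "tool_rot": TCP orientation; "force": force on the tool from outside, world axes, zero at the start; "wrist_torque": the same for the moment, N m; "grip_width": finger opening in m; "grasp_force": force on a finger pad.
Only numpy, scipy, OpenCV 4.12 (cv2) and the standard library are available. Lean on these libraries where they do the work, as an engineer would, in place of code of your own. Each camera call takes 0.05 s, during which the arm holds its last target. There are 200 camera calls.

### The job

Clear the last grounds out of the box coffee mill: with a fingertip push its drawer fully home, then, pushing on the crank arm with one finger, wind the crank clockwise (seen from above) once all the way round and on until it next points straight back, away from the drawer, and leave it there. Push lightly and take hold of nothing: the mill stands loose and must not be lifted, tipped or shoved along the sill, and the tins, cup, spoon, bottle and basil pot stay where they are.

Things in the scene. Friction and masses are not known exactly. Their poses are not given: they have to be found in the camera images.
- mill: Box coffee mill standing loose on the sill, 1.4 kg. Origin: centre of its underside; z up; -x is its front, with the drawer, turned roughly to the robot. Dark plinth 124 mm square, 10 mm high; wooden box 110 mm square; top board 118 mm square, its upper face 92 mm above the sill. No bystander but the flat spoon has its centre within 220 mm of the mill's centre.
- crank_hub (a point): Foot of the crank's hub, on the mill's upright centre line, 158 mm above the sill: the axis the crank turns about. It sits on the neck (24 mm across) of a steel dome that is 106 mm across at its foot (92 mm above the sill) and 142 mm high at the neck. The brass cap nut on the hub reaches 190 mm.
- drawer (a joint): How far the drawer is pulled out towards the mill's -x (m): 0 = fully home (end stop, panel against the box); starts at 0.012 to 0.028. About 1 N of friction; stays where it is left. Front panel 96 mm wide, 16 to 68 mm above the sill, its outer face 63 mm before the mill's centre when home.
- drawer_knob (a point): Centre of the outer end of the drawer's round brass knob: 20 mm across, 20 mm proud of the panel, 45 mm above the sill, on the mill's x axis, 83 mm before its centre when the drawer is home. Moves with the drawer.
- crank (a joint): Crank angle about the mill's centre line (rad), growing clockwise seen from above, counting on over full turns, no stop. 0 and 6.28 = arm points to the mill's -x, over the drawer; 1.57 = to its +y; 3.14 = to +x, straight back; 4.71 = to -y. Starts at 1.2 to 2.6; to be left at 9.42. Friction 0.1 N m (1 to 2 N at the arm); stays where it is left.
- crank_arm (a point): Point on the centre line of the crank's flat, level, dark steel arm, 80 mm from the axis: a good place to push sideways. The arm is 14 mm wide, its underside 170 mm and upper face 176 mm above the sill, free on both sides from 20 to 98 mm from the axis; below it at 80 mm out there is nothing down to the sill or the top board's corners (92 mm).
- crank_knob (a point): Middle of the crank's upright dark wooden knob, fixed on the arm 115 mm from the axis; 32 mm across at its widest, from 176 to 208 mm above the sill. Its outer edge sweeps a circle of 131 mm radius.
- tin_low: Lowest of a tower of three loose round tins with press lids, each 88 mm across and 50 mm high, 0.16 kg (blue with pale lid). Origin: centre of its underside. Leave alone.
- tin_mid: Middle tin of the tower, red with pale lid; origin: centre of its underside, 50 mm above the sill. Leave alone.
- tin_top: Top tin, cream with green lid; origin: centre of its underside, 100 mm above the sill; the tower is 150 mm high. Leave alone.
- cup: Yellow ceramic cup, 80 mm across, 78 mm high, loose. Origin: centre of its underside. Leave alone.
- spoon: Bamboo spoon lying on the sill, 160 mm long, 44 mm across the bowl, 11 mm high, loose, bowl to its +x. Origin: on the sill, on its centre line, 70 mm from the bowl's end. Leave alone.
- bottle: Green glass bottle with a swing stopper, 72 mm across, 250 mm high, loose, the tallest thing near the mill. Origin: centre of its underside. Leave alone.
- basil: Terracotta pot of basil, 104 mm across, 170 mm high with its leaves, loose. Origin: centre of its underside. Leave alone.

How it is judged:
By the outcome, as a careful person would: the job done as asked, in the order asked, and still so for the second after the job is handed in, with the robot touching nothing.
It also fails if it takes over 67 s, if anything falls off the work surface, if the arm or the gripper's body presses on something with over 40 N, if the wrist force passes 120 N, or if a joint passes its speed limit or range.

## Working session

There is one attempt and no reset: what is moved stays moved. The work goes in short steps, Python scripts to look and compute and a tool call to move; the robot and the scene stay as the last step left them, time stands still between calls to the robot, and variables do not carry over. Pictures are saved under pics/ and viewed, at most 10 in all, crops included, and the job is handed in when it is done.

Besides the shell and the picture viewer there is one more tool, called after ">>>" by a JSON object that holds its "fn" and its "kwargs". jog_arm: Moves the arm, as the interface text tells. Its arguments: {"type":"object","properties":{"motion":{"type":"array"},"claw":{"type":"number"},"squeeze":{"type":"number"}},"required":["motion"]}

```bash
ls; mkdir -p pics; python3 - <<'E'
from cell import env
import cv2
for n in("side","top"):
    cv2.imwrite(f"pics/{n}0.png",env.read_camera(n)[:,:,::-1])
    p=env.camera_params(n);print(n,p)
o=env.get_obs();print(o)
E
```

```text
pics
side {'fx': 379.08011438253965, 'fy': 379.08011438253965, 'cx': 277.2976605414413, 'cy': 206.97579176736286, 'extrinsics': array([[ 0.99609477, -0.08546163,  0.02217045, -0.58881498],
       [ 0.03713541,  0.63335433,  0.77297041, -0.16957176],
       [-0.08010106, -0.76912847,  0.63405459, -1.10546098],
       [ 0.        ,  0.        ,  0.        ,  1.        ]])}
top {'fx': 423.5087015363104, 'fy': 423.5087015363104, 'cx': 282.6865513855633, 'cy': 210.42132747099132, 'extrinsics': array([[ 0.00657776, -0.99985704, -0.01557649,  0.06715981],
       [ 0.98368278,  0.00366914,  0.17987422, -0.60518106],
       [-0.17979135, -0.0165055 ,  0.98356629, -1.08001436],
       [ 0.        ,  0.        ,  0.        ,  1.        ]])}
{'time_s': 0.1, 'qpos': array([68.75986154, 18.43578404, -4.01695775, 83.16891715,  1.29462083,
       78.54134621, -3.26238928]), 'joint_velocities': array([ 0.03397556, -0.12970703, -0.04010381, -0.15108035,  0.12008209,
        0.04775835,  0.00251539]), 'effort': array([-2.91784008e-04, -4.92569876e+01, -4.05812524e-01, -3.13400960e+01,
       -6.40010834e-02,  3.94056458e-02,  4.39889789e-05]), 'tool_pos': array([ 0.24377887, -0.60200657,  0.22155127]), 'tool_rot': array([-1.79899173e+02,  4.71051873e-03,  2.20486480e+01]), 'force': array([0.43811893, 0.15228751, 0.05088958]), 'wrist_torque': array([-0.06274088, -0.04193123,  0.01115899]), 'grasp_force': 0.0, 'grip_width': 0.08705108388502134}
```

View pics/side0.png

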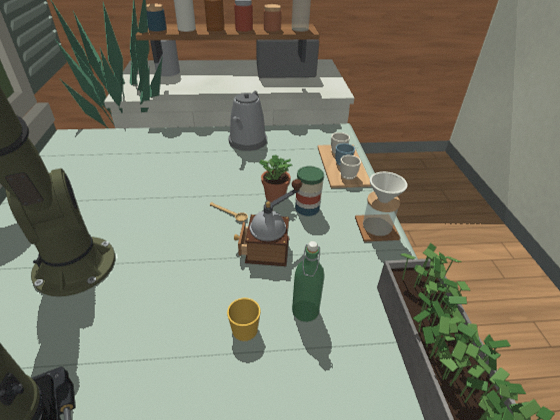

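View pics/top0.png

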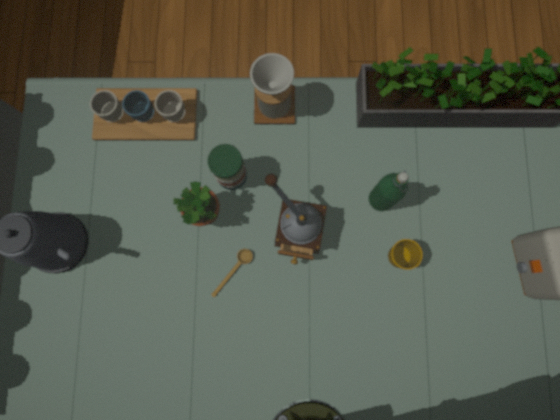

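The side view shows the mill near (268,230) and the top view near (302,222), with the crank knob at about (271,180) and the drawer knob at about (294,260) in the top view. The tins and basil are behind-left, the bottle and cup are to the right, and the spoon is front-left. I'll zoom in to get exact pixels.

```bash
cat > h.py <<'E'
import numpy as np,cv2
from cell import env
def ray(n,u,v):
    p=env.camera_params(n);E=p["extrinsics"];R=E[:3,:3];t=E[:3,3]
    d=np.array([(u-p["cx"])/p["fx"],-(v-p["cy"])/p["fy"],-1.])
    return -R.T@t,R.T@d
def onz(n,u,v,z):
    c,d=ray(n,u,v);return c+d*(z-c[2])/d[2]
def proj(n,P):
    p=env.camera_params(n);E=p["extrinsics"];q=E[:3,:3]@np.array(P)+E[:3,3]
    return p["cx"]+p["fx"]*q[0]/-q[2],p["cy"]-p["fy"]*q[1]/-q[2]
def tri(a,b):
    (c1,d1),(c2,d2)=ray("side",*a),ray("top",*b)
    s=np.linalg.lstsq(np.c_[d1,-d2],c2-c1,rcond=None)[0]
    A,B=c1+s[0]*d1,c2+s[1]*d2;return (A+B)/2,np.linalg.norm(A-B)
E
python3 - <<'E'
import cv2,numpy as np
a=cv2.imread("pics/top0.png")[165:275,250:350];b=cv2.imread("pics/side0.png")[170:280,225:325]
f=lambda i:cv2.resize(i,None,fx=4,fy=4,interpolation=cv2.INTER_CUBIC)
im=np.hstack([np.clip(f(a)*1.7,0,255).astype('uint8'),f(b)]);cv2.imwrite("pics/z1.png",im);print(im.shape)
E
```

```text
(440, 800, 3)
```

View pics/z1.png

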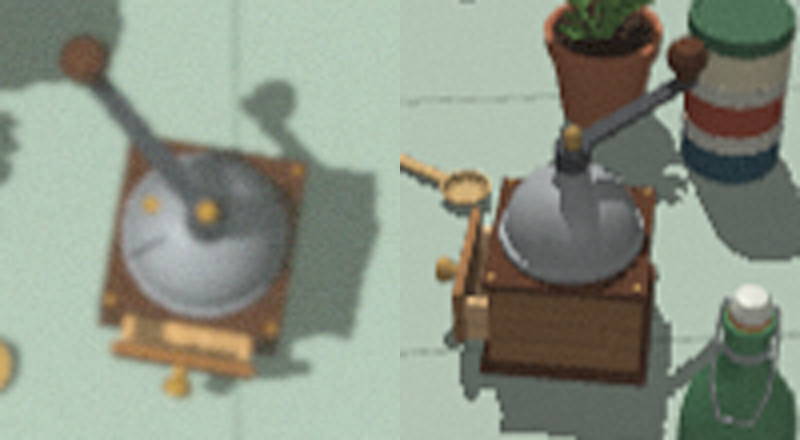

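The zoomed crops give these pixels:
- **Top view:** cap nut (301.8,217.5), crank knob (271,180), drawer knob tip (294.2,262), board corners about (283.8,200.5), (326,206.3), (318.8,251.3) and (275,246.3).
- **Side view:** cap nut (268,203), crank knob (297,185), drawer knob (235.8,237.5).

```bash
python3 - <<'E'
from h import *
np.set_printoptions(precision=4,suppress=True)
print("nut",tri((268,203.5),(301.8,217.5)),onz("top",301.8,217.5,.188),onz("side",268,203.5,.186))
print("knob",tri((297,185),(271,180)),onz("top",271,180,.2),onz("side",297,185,.192))
print("dk",tri((235.8,237.5),(294.2,261.5)),onz("top",294.2,261.5,.045),onz("side",235.8,237.5,.045))
C=np.array([onz("top",*p,.092) for p in [(283.8,200.5),(326,206.3),(318.8,251.3),(275,246.3)]])
print(C,C.mean(0))
d=C-np.roll(C,-1,0);print(np.linalg.norm(d,axis=1),np.degrees(np.arctan2(d[:,1],d[:,0])))
for nm,cols in dict(tin=[(228,158,.15)],bottle=[(402,178,.25)],cup=[(406,252,.07)],basil=[(198,205,.1)],spoonbowl=[(246,256,.005)],spoonend=[(215,294,.005)]).items():
    print(nm,onz("top",*cols[0]))
E
```

```text
nut (array([0.5636, 0.0229, 0.1862]), np.float64(0.0010430914486137012)) [0.5638 0.023  0.188 ] [0.5631 0.0229 0.186 ]
knob (array([0.6532, 0.0963, 0.1924]), np.float64(0.00040817969773064295)) [0.6515 0.096  0.2   ] [0.6531 0.0968 0.192 ]
dk (array([0.4686, 0.039 , 0.0459]), np.float64(0.0016369252958119583)) [0.4694 0.0391 0.045 ] [0.4677 0.0398 0.045 ]
[[ 0.6244  0.0669  0.092 ]
 [ 0.6094 -0.0426  0.092 ]
 [ 0.4927 -0.0229  0.092 ]
 [ 0.5049  0.0887  0.092 ]] [0.5579 0.0225 0.092 ]
[0.1106 0.1183 0.1123 0.1215] [ 82.2081  -9.5681 -96.2226 169.6854]
tin [0.7211 0.2072 0.15  ]
bottle [ 0.6439 -0.1992  0.25  ]
cup [ 0.494  -0.2498  0.07  ]
basil [0.6101 0.2888 0.1   ]
spoonbowl [0.4862 0.1713 0.005 ]
spoonend [0.383  0.2531 0.005 ]
```

>>> {"fn": "jog_arm", "kwargs": {"motion": [{"az": 7.9}, {"az": 7.9}, {"az": 7.9}, {"az": 7.9}, {}], "claw": -1, "squeeze": 3}}

```text
$.motion[0]: bad value
```

>>> {"fn": "jog_arm", "kwargs": {"motion": [{"x": 1.9, "y": -4.1}, {"x": 1.9, "y": -4.1}, {"x": 1.9, "y": -4.1}, {"x": 1.9, "y": -4.1}, {"x": 1.9, "y": -4.1}]}}

```text
$.motion[0]: bad value
```

>>> {"fn": "jog_arm", "kwargs": {"motion": [{"x": 1.9, "y": -4.1}, {"x": 1.9, "y": -4.1}, {"x": 1.9, "y": -4.1}, {}, {}]}}

```text
$.motion[0]: bad value
```

>>> {"fn": "jog_arm", "kwargs": {"motion": [{"x": 0, "y": 0, "z": 0, "ax": 0, "ay": 0, "az": 7.9}, {"x": 0, "y": 0, "z": 0, "ax": 0, "ay": 0, "az": 7.9}, {"x": 0, "y": 0, "z": 0, "ax": 0, "ay": 0, "az": 7.9}, {"x": 0, "y": 0, "z": 0, "ax": 0, "ay": 0, "az": 7.9}, {"x": 0, "y": 0, "z": 0, "ax": 0, "ay": 0, "az": 0}], "claw": -1, "squeeze": 3}}

```text
time_s: 0.6
tool_pos: [0.2438, -0.6022, 0.222]
tool_rot: [-180.0, 0.0, -9.6]
force: [0.1, 0.8, -0.1]
grip_width: 0.0552
grasp_force: 0.0
```

>>> {"fn": "jog_arm", "kwargs": {"motion": [{"x": 1.9, "y": -4.1, "z": 0, "ax": 0, "ay": 0, "az": 0}, {"x": 1.9, "y": -4.1, "z": 0, "ax": 0, "ay": 0, "az": 0}, {"x": 1.9, "y": -4.1, "z": 0, "ax": 0, "ay": 0, "az": 0}, {"x": 1.9, "y": -4.1, "z": 0, "ax": 0, "ay": 0, "az": 0}, {"x": 1.9, "y": -4.1, "z": 0, "ax": 0, "ay": 0, "az": 0}]}}

```text
time_s: 1.1
tool_pos: [0.3724, -0.4144, 0.2225]
tool_rot: [180.0, 0.0, -9.3]
force: [0.6, -0.8, -0.3]
grip_width: 0.015
grasp_force: 0.0
```

>>> {"fn": "jog_arm", "kwargs": {"motion": [{"x": 1.9, "y": -4.1, "z": 0, "ax": 0, "ay": 0, "az": 0}, {"x": 1.9, "y": -4.1, "z": 0, "ax": 0, "ay": 0, "az": 0}, {"x": 1.9, "y": -4.1, "z": 0, "ax": 0, "ay": 0, "az": 0}, {"x": 0, "y": 0, "z": 0, "ax": 0, "ay": 0, "az": 0}, {"x": 0, "y": 0, "z": 0, "ax": 0, "ay": 0, "az": 0}]}}

```text
time_s: 1.6
tool_pos: [0.4488, -0.3032, 0.2224]
tool_rot: [180.0, 0.0, -9.2]
force: [0.3, 0.4, -0.8]
grip_width: 0.0007
grasp_force: 0.0
```

>>> {"fn": "jog_arm", "kwargs": {"motion": [{"x": -0.83, "y": -4.25, "z": 0, "ax": 0, "ay": 0, "az": 0}, {"x": -0.83, "y": -4.25, "z": 0, "ax": 0, "ay": 0, "az": 0}, {"x": -0.83, "y": -4.25, "z": 0, "ax": 0, "ay": 0, "az": 0}, {"x": -0.83, "y": -4.25, "z": 0, "ax": 0, "ay": 0, "az": 0}, {"x": -0.83, "y": -4.25, "z": 0, "ax": 0, "ay": 0, "az": 0}]}}

```text
time_s: 2.1
tool_pos: [0.4419, -0.0883, 0.2226]
tool_rot: [180.0, -0.0, -9.6]
force: [0.3, 0.1, 0.3]
grip_width: 0.0006
grasp_force: 0.0
```

>>> {"fn": "jog_arm", "kwargs": {"motion": [{"x": -0.83, "y": -4.25, "z": 0, "ax": 0, "ay": 0, "az": 0}, {"x": -0.83, "y": -4.25, "z": 0, "ax": 0, "ay": 0, "az": 0}, {"x": -0.83, "y": -4.25, "z": 0, "ax": 0, "ay": 0, "az": 0}, {"x": 0, "y": 0, "z": 0, "ax": 0, "ay": 0, "az": 0}, {"x": 0, "y": 0, "z": 0, "ax": 0, "ay": 0, "az": 0}]}}

```text
time_s: 2.6
tool_pos: [0.4393, 0.0409, 0.2226]
tool_rot: [179.9, -0.0, -9.5]
force: [-0.2, -0.8, 0.5]
grip_width: 0.0007
grasp_force: 0.0
```

>>> {"fn": "jog_arm", "kwargs": {"motion": [{"x": 0, "y": 0, "z": 3, "ax": 0, "ay": 0, "az": 0}, {"x": 0, "y": 0, "z": 3, "ax": 0, "ay": 0, "az": 0}, {"x": 0, "y": 0, "z": 3, "ax": 0, "ay": 0, "az": 0}, {"x": 0, "y": 0, "z": 0, "ax": 0, "ay": 0, "az": 0}, {"x": 0, "y": 0, "z": 0, "ax": 0, "ay": 0, "az": 0}]}}

```text
time_s: 3.1
tool_pos: [0.4393, 0.0403, 0.1328]
tool_rot: [180.0, 0.1, -9.7]
force: [-0.3, 0.1, 0.1]
grip_width: 0.0004
grasp_force: 0.0
```

>>> {"fn": "jog_arm", "kwargs": {"motion": [{"x": 0, "y": -0.3, "z": 3, "ax": 0, "ay": 0, "az": 0}, {"x": 0, "y": 0, "z": 3, "ax": 0, "ay": 0, "az": 0}, {"x": 0, "y": 0, "z": 3.2, "ax": 0, "ay": 0, "az": 0}, {"x": 0, "y": 0, "z": 0, "ax": 0, "ay": 0, "az": 0}, {"x": 0, "y": 0, "z": 0, "ax": 0, "ay": 0, "az": 0}]}}

```text
time_s: 3.6
tool_pos: [0.441, 0.0446, 0.0421]
tool_rot: [-180.0, -0.1, -9.6]
force: [-0.3, 0.8, 0.5]
grip_width: 0.0004
grasp_force: 0.0
```

```bash
python3 - <<'E'
from h import *
f=lambda i:cv2.resize(i,None,fx=4,fy=4,interpolation=cv2.INTER_CUBIC)
a=env.read_camera("top")[180:290,250:350,::-1];b=env.read_camera("side")[180:290,190:290,::-1]
cv2.imwrite("pics/z2.png",np.hstack([np.clip(f(a)*1.7,0,255).astype('uint8'),f(b)]))
o=env.get_obs();print(o["tool_pos"],o["force"])
E
```

```text
[0.44192098 0.04474218 0.04286804] [-0.60605648 -0.4054955   0.72349027]
```

View pics/z2.png

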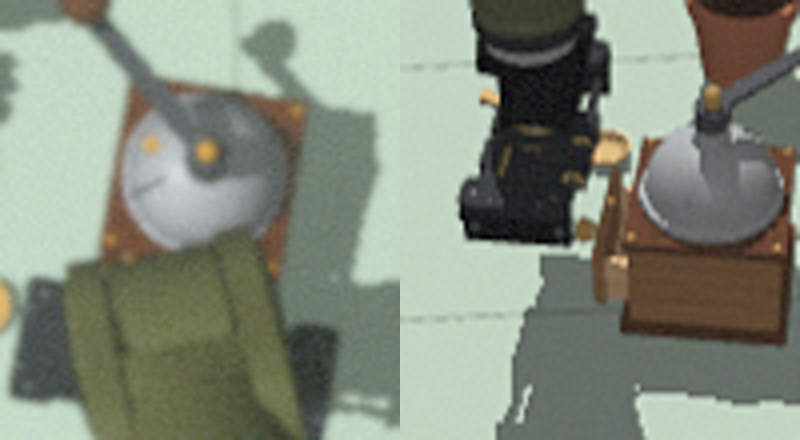

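The top crop shows the gripper straddling the mill's axis in front of the drawer, and the side crop shows a clear gap to the drawer knob at crop (585,230). Next I'll approach slowly.

>>> {"fn": "jog_arm", "kwargs": {"motion": [{"x": 0.4, "y": 0, "z": 0.2, "ax": 0, "ay": 0, "az": 0}, {"x": 0.4, "y": 0, "z": 0, "ax": 0, "ay": 0, "az": 0}, {"x": 0.3, "y": 0, "z": 0, "ax": 0, "ay": 0, "az": 0}, {"x": 0, "y": 0, "z": 0, "ax": 0, "ay": 0, "az": 0}, {"x": 0, "y": 0, "z": 0, "ax": 0, "ay": 0, "az": 0}]}}

```text
time_s: 4.2
tool_pos: [0.4506, 0.0432, 0.0386]
tool_rot: [-180.0, 0.0, -9.6]
force: [-0.3, -0.2, 0.3]
grip_width: 0.0005
grasp_force: 0.0
```

>>> {"fn": "jog_arm", "kwargs": {"motion": [{"x": 0.1, "y": 0, "z": 0, "ax": 0, "ay": 0, "az": 0}, {"x": 0.1, "y": 0, "z": 0, "ax": 0, "ay": 0, "az": 0}, {"x": 0.1, "y": 0, "z": 0, "ax": 0, "ay": 0, "az": 0}, {"x": 0.1, "y": 0, "z": 0, "ax": 0, "ay": 0, "az": 0}, {"x": 0.1, "y": 0, "z": 0, "ax": 0, "ay": 0, "az": 0}]}}

```text
time_s: 4.7
tool_pos: [0.4554, 0.0423, 0.0384]
tool_rot: [180.0, 0.0, -9.5]
force: [-0.8, -0.2, -0.3]
grip_width: 0.0002
grasp_force: 0.5
```

>>> {"fn": "jog_arm", "kwargs": {"motion": [{"x": 0.1, "y": 0, "z": 0, "ax": 0, "ay": 0, "az": 0}, {"x": 0.1, "y": 0, "z": 0, "ax": 0, "ay": 0, "az": 0}, {"x": 0.1, "y": 0, "z": 0, "ax": 0, "ay": 0, "az": 0}, {"x": 0.1, "y": 0, "z": 0, "ax": 0, "ay": 0, "az": 0}, {"x": 0.1, "y": 0, "z": 0, "ax": 0, "ay": 0, "az": 0}]}}

```text
time_s: 5.2
tool_pos: [0.4605, 0.0415, 0.0385]
tool_rot: [180.0, 0.0, -9.6]
force: [-1.4, 1.1, 0.2]
grip_width: 0.0007
grasp_force: 0.5
```

```bash
cat > side.py <<'E'
from h import *
import sys
f=lambda i:cv2.resize(i,None,fx=6,fy=6,interpolation=cv2.INTER_CUBIC)
b=env.read_camera("side")[195:265,225:305,::-1]
cv2.imwrite("pics/%s.png"%sys.argv[1],f(b))
o=env.get_obs();print(o["tool_pos"],o["force"])
E
python3 side.py z3
```

```text
[0.4606203  0.04141506 0.038495  ] [-1.77075814  0.07601689 -0.5240607 ]
```

View pics/z3.png

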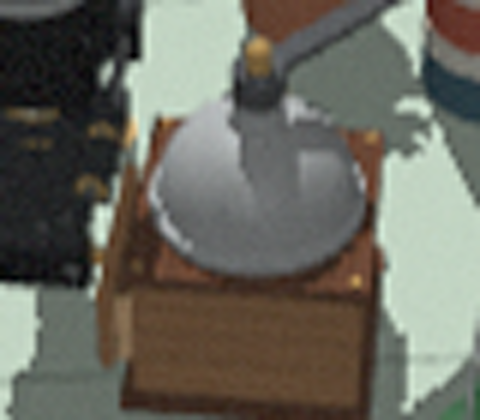

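The finger is on the drawer knob and the drawer is already moving at about 1.5 N. It still has a visible gap, with the panel near crop x=115. I'll keep creeping and watch the force.

>>> {"fn": "jog_arm", "kwargs": {"motion": [{"x": 0.1, "y": 0, "z": 0, "ax": 0, "ay": 0, "az": 0}, {"x": 0.1, "y": 0, "z": 0, "ax": 0, "ay": 0, "az": 0}, {"x": 0.1, "y": 0, "z": 0, "ax": 0, "ay": 0, "az": 0}, {"x": 0.1, "y": 0, "z": 0, "ax": 0, "ay": 0, "az": 0}, {"x": 0.1, "y": 0, "z": 0, "ax": 0, "ay": 0, "az": 0}]}}

```text
time_s: 5.75
tool_pos: [0.4654, 0.0406, 0.0385]
tool_rot: [180.0, 0.0, -9.6]
force: [-1.0, 0.1, -0.7]
grip_width: 0.0005
grasp_force: 0.5
```

```bash
python3 side.py z4; python3 -c "
from h import *
F=[]
for i in range(6): env.read_camera('side');F.append(env.get_obs()['force'])
print(np.mean(F,0),np.std(F,0))"
```

```text
[0.46558746 0.04057466 0.03851812] [-0.66671262 -0.12465974 -1.46184115]
[-0.36351769  0.02423967 -0.14731133] [0.33623896 0.37550256 0.48860981]
```

>>> {"fn": "jog_arm", "kwargs": {"motion": [{"x": 0.05, "y": 0, "z": 0, "ax": 0, "ay": 0, "az": 0}, {"x": 0.05, "y": 0, "z": 0, "ax": 0, "ay": 0, "az": 0}, {"x": 0.05, "y": 0, "z": 0, "ax": 0, "ay": 0, "az": 0}, {"x": 0.05, "y": 0, "z": 0, "ax": 0, "ay": 0, "az": 0}, {"x": 0, "y": 0, "z": 0, "ax": 0, "ay": 0, "az": 0}]}}

```text
time_s: 6.6
tool_pos: [0.4675, 0.0404, 0.0386]
tool_rot: [180.0, -0.0, -9.6]
force: [-0.6, -0.6, 0.6]
grip_width: 0.0002
grasp_force: 0.4
```

```bash
python3 side.py z5
```

```text
[0.46745973 0.04035644 0.03855437] [-0.50435839 -0.06989353  0.13887361]
```

View pics/z5.png

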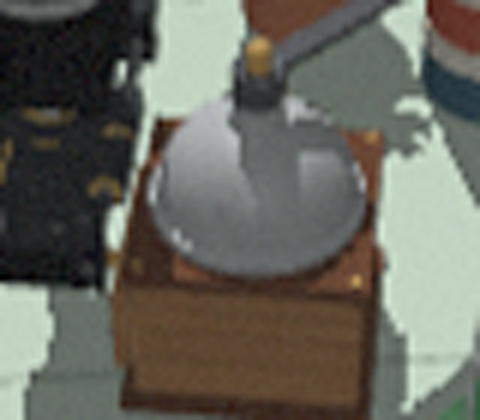

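The panel is almost against the box and the mill hasn't moved (its corners are at the same pixels). I'll take finer steps now.

>>> {"fn": "jog_arm", "kwargs": {"motion": [{"x": 0.05, "y": 0, "z": 0, "ax": 0, "ay": 0, "az": 0}, {"x": 0, "y": 0, "z": 0, "ax": 0, "ay": 0, "az": 0}, {"x": 0.05, "y": 0, "z": 0, "ax": 0, "ay": 0, "az": 0}, {"x": 0, "y": 0, "z": 0, "ax": 0, "ay": 0, "az": 0}, {"x": 0, "y": 0, "z": 0, "ax": 0, "ay": 0, "az": 0}]}}

```text
time_s: 7.15
tool_pos: [0.4684, 0.0402, 0.0385]
tool_rot: [180.0, -0.0, -9.5]
force: [-1.2, -0.5, 1.2]
grip_width: 0.0005
grasp_force: 0.4
```

```bash
cat > F.py <<'E'
from h import *
F=[]
for i in range(4): env.read_camera('side');F.append(env.get_obs()['force'])
print(np.mean(F,0),env.get_obs()["tool_pos"])
E
python3 F.py
```

```text
[-0.36677061  0.36872983  0.76122502] [0.46841543 0.04016979 0.03854648]
```

>>> {"fn": "jog_arm", "kwargs": {"motion": [{"x": 0.05, "y": 0, "z": 0, "ax": 0, "ay": 0, "az": 0}, {"x": 0, "y": 0, "z": 0, "ax": 0, "ay": 0, "az": 0}, {"x": 0.05, "y": 0, "z": 0, "ax": 0, "ay": 0, "az": 0}, {"x": 0, "y": 0, "z": 0, "ax": 0, "ay": 0, "az": 0}, {"x": 0, "y": 0, "z": 0, "ax": 0, "ay": 0, "az": 0}]}}

```text
time_s: 7.85
tool_pos: [0.4694, 0.04, 0.0385]
tool_rot: [180.0, -0.0, -9.6]
force: [-1.0, -0.3, 1.3]
grip_width: 0.0007
grasp_force: 0.4
```

```bash
python3 F.py
```

```text
[-0.79237855  0.52270052  0.20324342] [0.46935483 0.03999288 0.03855229]
```

>>> {"fn": "jog_arm", "kwargs": {"motion": [{"x": 0.05, "y": 0, "z": 0, "ax": 0, "ay": 0, "az": 0}, {"x": 0, "y": 0, "z": 0, "ax": 0, "ay": 0, "az": 0}, {"x": 0.05, "y": 0, "z": 0, "ax": 0, "ay": 0, "az": 0}, {"x": 0, "y": 0, "z": 0, "ax": 0, "ay": 0, "az": 0}, {"x": 0, "y": 0, "z": 0, "ax": 0, "ay": 0, "az": 0}]}}

```text
time_s: 8.55
tool_pos: [0.4704, 0.0398, 0.0385]
tool_rot: [180.0, -0.0, -9.6]
force: [-1.2, 0.3, 1.3]
grip_width: 0.0005
grasp_force: 0.4
```

```bash
python3 F.py; python3 side.py z6
```

```text
[-1.10927845  0.02876556  0.45287486] [0.47034782 0.0398101  0.03853858]
[0.47032675 0.0398022  0.0385317 ] [0.56928741 0.17324549 1.18399989]
```

View pics/z6.png

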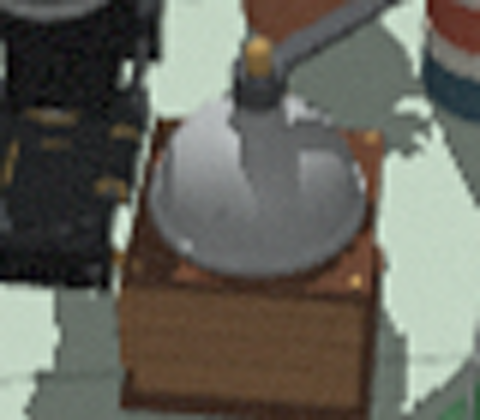

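The panel looks flush or within about 1 mm. I'll continue until the force rises, and track mill motion numerically by image correlation.

>>> {"fn": "jog_arm", "kwargs": {"motion": [{"x": 0.05, "y": 0, "z": 0, "ax": 0, "ay": 0, "az": 0}, {"x": 0, "y": 0, "z": 0, "ax": 0, "ay": 0, "az": 0}, {"x": 0.05, "y": 0, "z": 0, "ax": 0, "ay": 0, "az": 0}, {"x": 0, "y": 0, "z": 0, "ax": 0, "ay": 0, "az": 0}, {"x": 0, "y": 0, "z": 0, "ax": 0, "ay": 0, "az": 0}]}}

```text
time_s: 9.3
tool_pos: [0.4711, 0.0397, 0.0385]
tool_rot: [180.0, 0.0, -9.5]
force: [-1.3, 0.5, 1.5]
grip_width: 0.0005
grasp_force: 0.9
```

```bash
cat > F.py <<'E'
from h import *
F=[];I=[]
g=lambda i:cv2.cvtColor(i,cv2.COLOR_BGR2GRAY)[205:264,257:295].astype(float)
for i in range(4): I.append(g(env.read_camera('side')[:,:,::-1]));F.append(env.get_obs()['force'])
r=g(cv2.imread("pics/side0.png"));w=cv2.createHanningWindow(r.shape[::-1],cv2.CV_64F)
print(np.mean(F,0),env.get_obs()["tool_pos"],"shift px",cv2.phaseCorrelate(r,np.mean(I,0),w))
E
python3 F.py
```

```text
[-1.92718841  0.60749353  1.25983199] [0.47110344 0.03969261 0.03846715] shift px ((0.09014436039594997, -0.02032133765836619), 0.9429938663911158)
```

>>> {"fn": "jog_arm", "kwargs": {"motion": [{"x": 0.05, "y": 0, "z": 0, "ax": 0, "ay": 0, "az": 0}, {"x": 0, "y": 0, "z": 0, "ax": 0, "ay": 0, "az": 0}, {"x": 0, "y": 0, "z": 0, "ax": 0, "ay": 0, "az": 0}, {"x": 0, "y": 0, "z": 0, "ax": 0, "ay": 0, "az": 0}, {"x": 0, "y": 0, "z": 0, "ax": 0, "ay": 0, "az": 0}]}}

```text
time_s: 10.0
tool_pos: [0.4713, 0.0397, 0.0384]
tool_rot: [180.0, 0.1, -9.5]
force: [-5.5, 1.2, 2.6]
grip_width: 0.0005
grasp_force: 2.4
```

```bash
python3 F.py
```

```text
[-4.89595069  1.22566058  2.83103733] [0.47130076 0.03966058 0.03838014] shift px ((0.11171510418909492, -0.07303109896308513), 0.9360341313899924)
```

The drawer is home: force jumped to 5 N with no further advance, and the mill is unmoved. I'll retreat and rise.

>>> {"fn": "jog_arm", "kwargs": {"motion": [{"x": -0.5, "y": 0, "z": 0, "ax": 0, "ay": 0, "az": 0}, {"x": -1.5, "y": 0, "z": 0, "ax": 0, "ay": 0, "az": 0}, {"x": -1, "y": 0, "z": -2, "ax": 0, "ay": 0, "az": 0}, {"x": 0, "y": 0, "z": -4, "ax": 0, "ay": 0, "az": 0}, {"x": 0, "y": 0, "z": -4, "ax": 0, "ay": 0, "az": 0}]}}

```text
time_s: 10.7
tool_pos: [0.4425, 0.0444, 0.1397]
tool_rot: [180.0, -0.1, -9.5]
force: [1.8, -0.8, 0.6]
grip_width: 0.0007
grasp_force: 0.0
```

>>> {"fn": "jog_arm", "kwargs": {"motion": [{"x": 0, "y": 0, "z": -4, "ax": 0, "ay": 0, "az": 0}, {"x": 0, "y": 0, "z": -4, "ax": 0, "ay": 0, "az": 0}, {"x": 0, "y": 0, "z": -2.5, "ax": 0, "ay": 0, "az": 0}, {"x": 0, "y": 0, "z": 0, "ax": 0, "ay": 0, "az": 0}, {"x": 0, "y": 0, "z": 0, "ax": 0, "ay": 0, "az": 0}]}}

```text
time_s: 11.2
tool_pos: [0.4431, 0.0443, 0.244]
tool_rot: [180.0, -0.2, -9.6]
force: [-0.4, 0.4, 0.1]
grip_width: 0.0003
grasp_force: 0.0
```

```bash
python3 F.py; python3 - <<'E'
from h import *
o=env.get_obs();print(o["qpos"],o["tool_pos"],o["time_s"])
E
```

```text
[ 0.89077499 -0.07064896 -0.036805  ] [0.44161036 0.04445156 0.24222963] shift px ((0.1032396619601883, -0.004205252048318897), 0.9494439939775511)
[  28.59989824   -7.30366496  -34.29044477  107.69455064   -4.20345129
   78.48751897 -104.17489998] [0.44161036 0.04445156 0.24222963] 11.4
```

>>> {"fn": "jog_arm", "kwargs": {"motion": [{"x": 0, "y": 0, "z": 0, "ax": 0, "ay": 0, "az": -8.2}, {"x": 0, "y": 0, "z": 0, "ax": 0, "ay": 0, "az": -8.2}, {"x": 0, "y": 0, "z": 0, "ax": 0, "ay": 0, "az": -8.2}, {"x": 0, "y": 0, "z": 0, "ax": 0, "ay": 0, "az": -8.2}, {"x": 0, "y": 0, "z": 0, "ax": 0, "ay": 0, "az": -8.2}]}}

```text
time_s: 11.9
tool_pos: [0.4418, 0.0445, 0.2424]
tool_rot: [-179.9, 0.1, 31.8]
force: [0.1, -0.1, 0.4]
grip_width: 0.0005
grasp_force: 0.0
```

>>> {"fn": "jog_arm", "kwargs": {"motion": [{"x": 0, "y": 0, "z": 0, "ax": 0, "ay": 0, "az": -8.2}, {"x": 0, "y": 0, "z": 0, "ax": 0, "ay": 0, "az": -8.2}, {"x": 0, "y": 0, "z": 0, "ax": 0, "ay": 0, "az": -8.2}, {"x": 0, "y": 0, "z": 0, "ax": 0, "ay": 0, "az": -8.2}, {"x": 0, "y": 0, "z": 0, "ax": 0, "ay": 0, "az": -8.2}]}}

```text
time_s: 12.4
tool_pos: [0.4418, 0.0445, 0.2424]
tool_rot: [-179.9, 0.0, 72.8]
force: [0.3, -0.9, -0.3]
grip_width: 0.0006
grasp_force: 0.0
```

>>> {"fn": "jog_arm", "kwargs": {"motion": [{"x": 0, "y": 0, "z": 0, "ax": 0, "ay": 0, "az": -8}, {"x": 1.87, "y": 3.6, "z": 0, "ax": 0, "ay": 0, "az": 0}, {"x": 1.87, "y": 3.6, "z": 0, "ax": 0, "ay": 0, "az": 0}, {"x": 1.87, "y": 3.6, "z": 0, "ax": 0, "ay": 0, "az": 0}, {"x": 1.87, "y": 3.6, "z": 0, "ax": 0, "ay": 0, "az": 0}]}}

```text
time_s: 12.9
tool_pos: [0.5979, 0.0946, 0.2422]
tool_rot: [-179.9, 0.0, 80.4]
force: [0.1, 0.2, 0.7]
grip_width: 0.0003
grasp_force: 0.0
```

```bash
cat > m.py <<'E'
from h import *
C=np.array([.5635,.0229]);a=np.radians(-9.6);U=np.array([[np.cos(a),np.sin(a)],[-np.sin(a),np.cos(a)]])
def P(c,r=72,gap=0):
    c=np.radians(c);s,k=np.sin(c),np.cos(c)
    h=15*abs(s)+9.5*abs(k);return r*np.array([-k,s])-(7+h+gap)*np.array([s,k])
def now():
    o=env.get_obs();return U@(o["tool_pos"][:2]-C)*1000,o
if __name__=="__main__":
    m,o=now();print("mill mm",m.round(1),o["tool_pos"].round(4),o["tool_rot"].round(1),o["qpos"].round(0),o["time_s"],"force",o["force"].round(1))
E
python3 m.py
```

```text
mill mm [21.9 76.5] [0.5979 0.0946 0.2422] [-179.9    0.    80.4] [ 15.  15. -33.  87.   8.  80. -27.] 12.9 force [0.1 0.2 0.7]
```

>>> {"fn": "jog_arm", "kwargs": {"motion": [{"x": 0, "y": 0, "z": 3, "ax": 0, "ay": 0, "az": 0}, {"x": 0, "y": 0, "z": 3, "ax": 0, "ay": 0, "az": 0}, {"x": 0, "y": 0, "z": 2.2, "ax": 0, "ay": 0, "az": 0}, {"x": 0, "y": 0, "z": 0, "ax": 0, "ay": 0, "az": 0}, {"x": 0, "y": 0, "z": 0, "ax": 0, "ay": 0, "az": 0}]}}

```text
time_s: 13.4
tool_pos: [0.5964, 0.0945, 0.1611]
tool_rot: [-179.9, 0.0, 80.5]
force: [-0.5, -0.2, 0.9]
grip_width: 0.0005
grasp_force: 0.0
```

```bash
cat > plan.py <<'E'
from m import *
import sys
c0,c1,st=map(float,sys.argv[1:4])
m,o=now();print(m.round(1),o["tool_pos"][2].round(4),o["tool_rot"].round(1),o["time_s"],o["force"].round(1))
acc=m.copy();row=[]
for c in np.arange(c0,c1+.01,st):
    d=((P(c)-acc)/10).round(1);acc=acc+d*10;row.append(f"{c:.0f}: x{d[1]:.1f} y{d[0]:.1f}")
print("\n".join("  ".join(row[i:i+5]) for i in range(0,len(row),5)))
E
python3 plan.py 131 216 5
```

```text
[20.5 76.1] 0.1611 [-179.9    0.    80.5] 13.4 [-0.5 -0.2  0.9]
131: x-0.6 y0.8  136: x-0.3 y0.6  141: x-0.3 y0.6  146: x-0.5 y0.6  151: x-0.4 y0.6
156: x-0.6 y0.4  161: x-0.6 y0.5  166: x-0.6 y0.4  171: x-0.7 y0.3  176: x-0.8 y0.2
181: x-0.7 y0.2  186: x-0.5 y0.1  191: x-0.5 y0.1  196: x-0.5 y0.0  201: x-0.6 y0.0
206: x-0.6 y-0.0  211: x-0.6 y-0.1  216: x-0.5 y-0.1
```

>>> {"fn": "jog_arm", "kwargs": {"motion": [{"x": -0.6, "y": 0.8, "z": 0, "ax": 0, "ay": 0, "az": 0}, {"x": -0.3, "y": 0.6, "z": 0, "ax": 0, "ay": 0, "az": 0}, {"x": -0.3, "y": 0.6, "z": 0, "ax": 0, "ay": 0, "az": 0}, {"x": -0.5, "y": 0.6, "z": 0, "ax": 0, "ay": 0, "az": 0}, {"x": -0.4, "y": 0.6, "z": 0, "ax": 0, "ay": 0, "az": 0}]}}

```text
time_s: 13.9
tool_pos: [0.6252, 0.0679, 0.1618]
tool_rot: [180.0, -0.0, 80.4]
force: [-1.2, 1.0, 0.4]
grip_width: 0.0008
grasp_force: 0.7
```

```bash
python3 F.py; python3 - <<'E'
from h import *
f=lambda i:cv2.resize(i,None,fx=4,fy=4,interpolation=cv2.INTER_CUBIC)
a=env.read_camera("top")[160:270,250:350,::-1];b=env.read_camera("side")[160:270,225:325,::-1]
cv2.imwrite("pics/z7.png",np.hstack([np.clip(f(a)*1.7,0,255).astype('uint8'),f(b)]))
E
python3 plan.py 156 251 5
```

```text
[-0.10037228  0.00306281  0.14593316] [0.62517071 0.06785864 0.16152116] shift px ((0.41923066343535353, 0.18784407285755123), 0.7611944759864315)
[52.9 55. ] 0.1616 [180.    0.   80.5] 14.2 [ 0.6 -0.3 -0.1]
156: x-0.6 y0.4  161: x-0.6 y0.4  166: x-0.6 y0.4  171: x-0.7 y0.3  176: x-0.8 y0.3
181: x-0.7 y0.1  186: x-0.5 y0.2  191: x-0.5 y0.0  196: x-0.5 y0.1  201: x-0.6 y-0.0
206: x-0.6 y-0.0  211: x-0.6 y-0.1  216: x-0.5 y-0.2  221: x-0.6 y-0.2  226: x-0.6 y-0.2
231: x-0.5 y-0.3  236: x-0.6 y-0.4  241: x-0.5 y-0.4  246: x-0.5 y-0.5  251: x-0.4 y-0.5
```

View pics/z7.png

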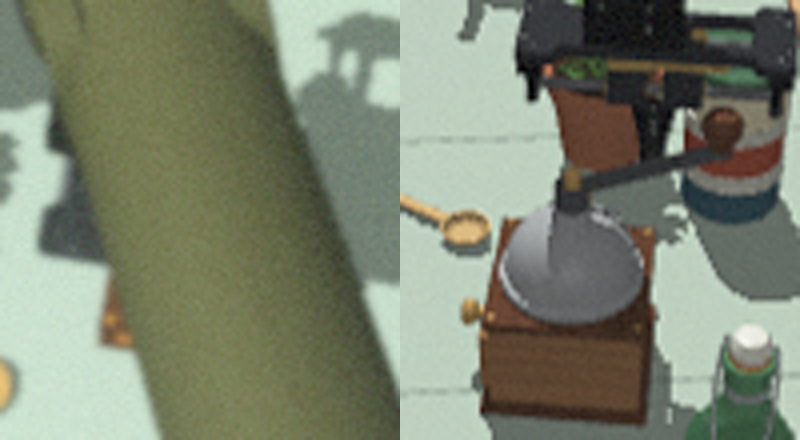

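The side crop shows the finger behind the arm, the crank knob moving at about px (306,192), the drawer flush and the mill corners unmoved. I'll continue round.

>>> {"fn": "jog_arm", "kwargs": {"motion": [{"x": -0.6, "y": 0.4, "z": 0, "ax": 0, "ay": 0, "az": 0}, {"x": -0.6, "y": 0.4, "z": 0, "ax": 0, "ay": 0, "az": 0}, {"x": -0.6, "y": 0.4, "z": 0, "ax": 0, "ay": 0, "az": 0}, {"x": -0.7, "y": 0.3, "z": 0, "ax": 0, "ay": 0, "az": 0}, {"x": -0.8, "y": 0.3, "z": 0, "ax": 0, "ay": 0, "az": 0}]}}

```text
time_s: 14.7
tool_pos: [0.6371, 0.0324, 0.1614]
tool_rot: [-180.0, -0.0, 80.5]
force: [-0.5, 1.6, 0.2]
grip_width: 0.0004
grasp_force: 0.7
```

>>> {"fn": "jog_arm", "kwargs": {"motion": [{"x": -0.7, "y": 0.1, "z": 0, "ax": 0, "ay": 0, "az": 0}, {"x": -0.5, "y": 0.2, "z": 0, "ax": 0, "ay": 0, "az": 0}, {"x": -0.5, "y": 0, "z": 0, "ax": 0, "ay": 0, "az": 0}, {"x": -0.5, "y": 0.1, "z": 0, "ax": 0, "ay": 0, "az": 0}, {"x": -0.6, "y": 0, "z": 0, "ax": 0, "ay": 0, "az": 0}]}}

```text
time_s: 15.2
tool_pos: [0.6364, 0.0047, 0.1616]
tool_rot: [180.0, -0.0, 80.5]
force: [-0.2, 1.8, -0.6]
grip_width: 0.0008
grasp_force: 0.8
```

```bash
cat > knob.py <<'E'
from h import *
from m import C,U
# dark-wood knob: brown blob nearest predicted circle of radius 115 at z .192 (side view)
im=env.read_camera("side");hsv=cv2.cvtColor(im,cv2.COLOR_RGB2HSV)
m=((hsv[...,0]<12)&(hsv[...,1]>90)&(hsv[...,2]<130)&(hsv[...,2]>30)).astype('uint8')
n,l,s,c=cv2.connectedComponentsWithStats(m)
for i in range(1,n):
    q=U@(onz("side",*c[i],.192)[:2]-C)*1000;r=np.hypot(*q)
    if s[i,4]>15 and 90<r<140: print("cand",c[i].round(1),"area",s[i,4],"r",r.round(0),"c",(np.degrees(np.arctan2(q[1],-q[0]))%360).round(1))
E
python3 knob.py; python3 plan.py 206 301 5
```

```text
cand [310.3 201.2] area 70 r 117.0 c 172.3
cand [306.3 213.5] area 67 r 113.0 c 200.1
cand [285.7 221.3] area 35 r 93.0 c 234.9
[75.1 -7.6] 0.1616 [1.80e+02 1.00e-01 8.04e+01] 15.25 [-0.7  1.4 -0.1]
206: x-0.4 y-0.1  211: x-0.6 y-0.1  216: x-0.6 y-0.1  221: x-0.5 y-0.2  226: x-0.6 y-0.3
231: x-0.6 y-0.3  236: x-0.5 y-0.3  241: x-0.5 y-0.5  246: x-0.5 y-0.4  251: x-0.5 y-0.6
256: x-0.3 y-0.6  261: x-0.4 y-0.6  266: x-0.3 y-0.7  271: x-0.2 y-0.6  276: x-0.1 y-0.6
281: x-0.2 y-0.6  286: x-0.0 y-0.6  291: x-0.0 y-0.6  296: x0.0 y-0.7  301: x0.1 y-0.6
```

>>> {"fn": "jog_arm", "kwargs": {"motion": [{"x": -0.4, "y": -0.1, "z": 0, "ax": 0, "ay": 0, "az": 0}, {"x": -0.6, "y": -0.1, "z": 0, "ax": 0, "ay": 0, "az": 0}, {"x": -0.6, "y": -0.1, "z": 0, "ax": 0, "ay": 0, "az": 0}, {"x": -0.5, "y": -0.2, "z": 0, "ax": 0, "ay": 0, "az": 0}, {"x": -0.6, "y": -0.3, "z": 0, "ax": 0, "ay": 0, "az": 0}]}}

```text
time_s: 15.75
tool_pos: [0.6237, -0.021, 0.1616]
tool_rot: [180.0, -0.0, 80.4]
force: [1.2, 1.7, -0.5]
grip_width: 0.0006
grasp_force: 0.7
```

>>> {"fn": "jog_arm", "kwargs": {"motion": [{"x": -0.6, "y": -0.3, "z": 0, "ax": 0, "ay": 0, "az": 0}, {"x": -0.5, "y": -0.3, "z": 0, "ax": 0, "ay": 0, "az": 0}, {"x": -0.5, "y": -0.5, "z": 0, "ax": 0, "ay": 0, "az": 0}, {"x": -0.5, "y": -0.4, "z": 0, "ax": 0, "ay": 0, "az": 0}, {"x": -0.5, "y": -0.6, "z": 0, "ax": 0, "ay": 0, "az": 0}]}}

```text
time_s: 16.25
tool_pos: [0.5986, -0.0433, 0.1616]
tool_rot: [180.0, 0.0, 80.4]
force: [0.8, 1.4, 0.1]
grip_width: 0.0008
grasp_force: 0.7
```

```bash
python3 knob.py; python3 plan.py 256 351 5
```

```text
cand [281.1 234.7] area 200 r 135.0 c 250.4
[ 44.7 -60.7] 0.1616 [-1.80e+02  1.00e-01  8.04e+01] 16.3 [-0.2  0.3 -0.7]
256: x-0.3 y-0.4  261: x-0.4 y-0.6  266: x-0.3 y-0.7  271: x-0.2 y-0.7  276: x-0.1 y-0.5
281: x-0.1 y-0.6  286: x-0.1 y-0.6  291: x-0.0 y-0.7  296: x0.0 y-0.6  301: x0.1 y-0.7
306: x0.2 y-0.6  311: x0.2 y-0.6  316: x0.3 y-0.7  321: x0.4 y-0.6  326: x0.4 y-0.5
331: x0.5 y-0.6  336: x0.6 y-0.5  341: x0.6 y-0.4  346: x0.6 y-0.4  351: x0.7 y-0.3
```

>>> {"fn": "jog_arm", "kwargs": {"motion": [{"x": -0.3, "y": -0.4, "z": 0, "ax": 0, "ay": 0, "az": 0}, {"x": -0.4, "y": -0.6, "z": 0, "ax": 0, "ay": 0, "az": 0}, {"x": -0.3, "y": -0.7, "z": 0, "ax": 0, "ay": 0, "az": 0}, {"x": -0.2, "y": -0.7, "z": 0, "ax": 0, "ay": 0, "az": 0}, {"x": -0.1, "y": -0.5, "z": 0, "ax": 0, "ay": 0, "az": 0}]}}

```text
time_s: 16.8
tool_pos: [0.5674, -0.0511, 0.1616]
tool_rot: [180.0, 0.0, 80.4]
force: [1.7, 0.7, 0.9]
grip_width: 0.0005
grasp_force: 0.7
```

>>> {"fn": "jog_arm", "kwargs": {"motion": [{"x": -0.1, "y": -0.6, "z": 0, "ax": 0, "ay": 0, "az": 0}, {"x": -0.1, "y": -0.6, "z": 0, "ax": 0, "ay": 0, "az": 0}, {"x": 0, "y": -0.7, "z": 0, "ax": 0, "ay": 0, "az": 0}, {"x": 0, "y": -0.6, "z": 0, "ax": 0, "ay": 0, "az": 0}, {"x": 0.1, "y": -0.7, "z": 0, "ax": 0, "ay": 0, "az": 0}]}}

```text
time_s: 17.3
tool_pos: [0.536, -0.0467, 0.1616]
tool_rot: [180.0, 0.0, 80.4]
force: [2.0, -0.4, 0.0]
grip_width: 0.0008
grasp_force: 0.8
```

```bash
python3 knob.py; python3 plan.py 306 401 5
```

```text
cand [308.1 199.3] area 151 r 112.0 c 168.0
cand [282.5 234.7] area 134 r 136.0 c 249.0
cand [243.5 224.2] area 65 r 112.0 c 298.5
[-16.8 -72.9] 0.1615 [-179.9    0.    80.5] 17.35 [-0.5  0.6  0. ]
306: x0.0 y-0.6  311: x0.2 y-0.6  316: x0.3 y-0.6  321: x0.4 y-0.6  326: x0.4 y-0.6
331: x0.5 y-0.5  336: x0.6 y-0.5  341: x0.6 y-0.4  346: x0.6 y-0.4  351: x0.7 y-0.3
356: x0.7 y-0.3  361: x0.7 y-0.1  366: x0.6 y-0.2  371: x0.5 y-0.1  376: x0.5 y0.0
381: x0.6 y-0.0  386: x0.6 y0.0  391: x0.5 y0.1  396: x0.6 y0.2  401: x0.6 y0.2
```

>>> {"fn": "jog_arm", "kwargs": {"motion": [{"x": 0, "y": -0.6, "z": 0, "ax": 0, "ay": 0, "az": 0}, {"x": 0.2, "y": -0.6, "z": 0, "ax": 0, "ay": 0, "az": 0}, {"x": 0.3, "y": -0.6, "z": 0, "ax": 0, "ay": 0, "az": 0}, {"x": 0.4, "y": -0.6, "z": 0, "ax": 0, "ay": 0, "az": 0}, {"x": 0.4, "y": -0.6, "z": 0, "ax": 0, "ay": 0, "az": 0}]}}

```text
time_s: 17.85
tool_pos: [0.5085, -0.0284, 0.1615]
tool_rot: [-180.0, 0.0, 80.5]
force: [1.7, -1.0, 1.1]
grip_width: 0.0005
grasp_force: 0.7
```

>>> {"fn": "jog_arm", "kwargs": {"motion": [{"x": 0.5, "y": -0.5, "z": 0, "ax": 0, "ay": 0, "az": 0}, {"x": 0.6, "y": -0.5, "z": 0, "ax": 0, "ay": 0, "az": 0}, {"x": 0.6, "y": -0.4, "z": 0, "ax": 0, "ay": 0, "az": 0}, {"x": 0.6, "y": -0.4, "z": 0, "ax": 0, "ay": 0, "az": 0}, {"x": 0.7, "y": -0.3, "z": 0, "ax": 0, "ay": 0, "az": 0}]}}

```text
time_s: 18.35
tool_pos: [0.4928, 0.0047, 0.1615]
tool_rot: [-180.0, 0.0, 80.4]
force: [0.9, -1.0, 0.0]
grip_width: 0.0006
grasp_force: 0.7
```

```bash
python3 knob.py; python3 plan.py 356 451 5
```

```text
cand [307.3 199. ] area 164 r 110.0 c 167.1
cand [225.2 203.9] area 42 r 118.0 c 349.2
cand [282.1 235.1] area 141 r 137.0 c 249.6
[-67.2 -28.1] 0.1615 [-180.    -0.    80.5] 18.4 [ 0.9 -0.2 -0.6]
356: x0.6 y-0.3  361: x0.7 y-0.2  366: x0.5 y-0.1  371: x0.5 y-0.1  376: x0.5 y-0.1
381: x0.6 y0.0  386: x0.6 y0.1  391: x0.6 y0.1  396: x0.5 y0.1  401: x0.6 y0.2
406: x0.6 y0.3  411: x0.6 y0.3  416: x0.5 y0.3  421: x0.5 y0.5  426: x0.5 y0.4
431: x0.4 y0.6  436: x0.4 y0.6  441: x0.4 y0.6  446: x0.2 y0.7  451: x0.2 y0.6
```

>>> {"fn": "jog_arm", "kwargs": {"motion": [{"x": 0.6, "y": -0.3, "z": 0, "ax": 0, "ay": 0, "az": 0}, {"x": 0.7, "y": -0.2, "z": 0, "ax": 0, "ay": 0, "az": 0}, {"x": 0.5, "y": -0.1, "z": 0, "ax": 0, "ay": 0, "az": 0}, {"x": 0.5, "y": -0.1, "z": 0, "ax": 0, "ay": 0, "az": 0}, {"x": 0.5, "y": -0.1, "z": 0, "ax": 0, "ay": 0, "az": 0}]}}

```text
time_s: 18.9
tool_pos: [0.4899, 0.0335, 0.1615]
tool_rot: [-180.0, 0.0, 80.4]
force: [0.9, -2.0, 0.4]
grip_width: 0.0005
grasp_force: 0.8
```

>>> {"fn": "jog_arm", "kwargs": {"motion": [{"x": 0.6, "y": 0, "z": 0, "ax": 0, "ay": 0, "az": 0}, {"x": 0.6, "y": 0.1, "z": 0, "ax": 0, "ay": 0, "az": 0}, {"x": 0.6, "y": 0.1, "z": 0, "ax": 0, "ay": 0, "az": 0}, {"x": 0.5, "y": 0.1, "z": 0, "ax": 0, "ay": 0, "az": 0}, {"x": 0.6, "y": 0.2, "z": 0, "ax": 0, "ay": 0, "az": 0}]}}

```text
time_s: 19.4
tool_pos: [0.4997, 0.0614, 0.1614]
tool_rot: [-180.0, 0.0, 80.4]
force: [0.2, -1.5, 0.6]
grip_width: 0.0006
grasp_force: 0.8
```

```bash
python3 knob.py; python3 plan.py 406 501 5
```

```text
cand [265.6 182.7] area 30 r 90.0 c 79.5
cand [307.3 199. ] area 162 r 110.0 c 167.1
cand [271.5 237. ] area 222 r 140.0 c 260.9
[-69.1  28.7] 0.1615 [-1.80e+02 -1.00e-01  8.05e+01] 19.45 [ 1.  -0.2  0.6]
406: x0.6 y0.2  411: x0.6 y0.3  416: x0.5 y0.3  421: x0.5 y0.5  426: x0.5 y0.4
431: x0.4 y0.6  436: x0.4 y0.6  441: x0.4 y0.6  446: x0.3 y0.7  451: x0.2 y0.6
456: x0.1 y0.6  461: x0.1 y0.6  466: x0.1 y0.6  471: x0.0 y0.6  476: x-0.0 y0.7
481: x-0.1 y0.6  486: x-0.2 y0.6  491: x-0.2 y0.7  496: x-0.3 y0.6  501: x-0.4 y0.6
```

>>> {"fn": "jog_arm", "kwargs": {"motion": [{"x": 0.6, "y": 0.2, "z": 0, "ax": 0, "ay": 0, "az": 0}, {"x": 0.6, "y": 0.3, "z": 0, "ax": 0, "ay": 0, "az": 0}, {"x": 0.5, "y": 0.3, "z": 0, "ax": 0, "ay": 0, "az": 0}, {"x": 0.5, "y": 0.5, "z": 0, "ax": 0, "ay": 0, "az": 0}, {"x": 0.5, "y": 0.4, "z": 0, "ax": 0, "ay": 0, "az": 0}]}}

```text
time_s: 19.95
tool_pos: [0.5214, 0.0852, 0.1615]
tool_rot: [-180.0, 0.0, 80.4]
force: [-0.5, -1.0, 0.9]
grip_width: 0.0007
grasp_force: 0.7
```

>>> {"fn": "jog_arm", "kwargs": {"motion": [{"x": 0.4, "y": 0.6, "z": 0, "ax": 0, "ay": 0, "az": 0}, {"x": 0.4, "y": 0.6, "z": 0, "ax": 0, "ay": 0, "az": 0}, {"x": 0.4, "y": 0.6, "z": 0, "ax": 0, "ay": 0, "az": 0}, {"x": 0.3, "y": 0.7, "z": 0, "ax": 0, "ay": 0, "az": 0}, {"x": 0.2, "y": 0.6, "z": 0, "ax": 0, "ay": 0, "az": 0}]}}

```text
time_s: 20.45
tool_pos: [0.5549, 0.0969, 0.1615]
tool_rot: [-180.0, -0.0, 80.5]
force: [-1.6, -1.1, 0.1]
grip_width: 0.0003
grasp_force: 0.7
```

```bash
python3 knob.py; python3 plan.py 456 541 5
```

```text
cand [307.3 199. ] area 163 r 110.0 c 167.1
cand [285.6 221. ] area 34 r 92.0 c 234.6
[-19.9  71.8] 0.1614 [ 1.80e+02 -1.00e-01  8.04e+01] 20.5 [ 0.1 -0.  -0.4]
456: x0.2 y0.5  461: x0.1 y0.6  466: x0.1 y0.6  471: x0.0 y0.6  476: x-0.0 y0.6
481: x-0.1 y0.7  486: x-0.2 y0.6  491: x-0.2 y0.7  496: x-0.3 y0.6  501: x-0.4 y0.6
506: x-0.4 y0.6  511: x-0.5 y0.5  516: x-0.6 y0.5  521: x-0.6 y0.4  526: x-0.6 y0.4
531: x-0.7 y0.3  536: x-0.7 y0.2  541: x-0.7 y0.2
```

>>> {"fn": "jog_arm", "kwargs": {"motion": [{"x": 0.2, "y": 0.5, "z": 0, "ax": 0, "ay": 0, "az": 0}, {"x": 0.1, "y": 0.6, "z": 0, "ax": 0, "ay": 0, "az": 0}, {"x": 0.1, "y": 0.6, "z": 0, "ax": 0, "ay": 0, "az": 0}, {"x": 0, "y": 0.6, "z": 0, "ax": 0, "ay": 0, "az": 0}, {"x": 0, "y": 0.6, "z": 0, "ax": 0, "ay": 0, "az": 0}]}}

```text
time_s: 21.0
tool_pos: [0.584, 0.0957, 0.1614]
tool_rot: [-180.0, -0.0, 80.4]
force: [-2.9, -0.1, 0.3]
grip_width: 0.0003
grasp_force: 0.8
```

>>> {"fn": "jog_arm", "kwargs": {"motion": [{"x": -0.1, "y": 0.7, "z": 0, "ax": 0, "ay": 0, "az": 0}, {"x": -0.2, "y": 0.6, "z": 0, "ax": 0, "ay": 0, "az": 0}, {"x": -0.2, "y": 0.7, "z": 0, "ax": 0, "ay": 0, "az": 0}, {"x": -0.3, "y": 0.6, "z": 0, "ax": 0, "ay": 0, "az": 0}, {"x": -0.4, "y": 0.6, "z": 0, "ax": 0, "ay": 0, "az": 0}]}}

```text
time_s: 21.5
tool_pos: [0.6137, 0.0785, 0.1615]
tool_rot: [180.0, -0.0, 80.5]
force: [-1.2, 1.3, -0.2]
grip_width: 0.0004
grasp_force: 0.8
```

```bash
python3 knob.py; python3 plan.py 506 531 5
```

```text
cand [300.1 187. ] area 65 r 116.0 c 137.4
cand [308.2 199.4] area 150 r 112.0 c 168.1
[41.5 61.8] 0.1615 [179.9   0.   80.4] 21.55 [0.  0.1 0.1]
506: x-0.2 y0.5  511: x-0.5 y0.6  516: x-0.6 y0.4  521: x-0.6 y0.5  526: x-0.6 y0.4
531: x-0.7 y0.3
```

>>> {"fn": "jog_arm", "kwargs": {"motion": [{"x": -0.2, "y": 0.5, "z": 0, "ax": 0, "ay": 0, "az": 0}, {"x": -0.5, "y": 0.6, "z": 0, "ax": 0, "ay": 0, "az": 0}, {"x": -0.6, "y": 0.4, "z": 0, "ax": 0, "ay": 0, "az": 0}, {"x": -0.6, "y": 0.5, "z": 0, "ax": 0, "ay": 0, "az": 0}, {"x": -0.6, "y": 0.4, "z": 0, "ax": 0, "ay": 0, "az": 0}]}}

```text
time_s: 22.05
tool_pos: [0.6331, 0.0491, 0.1616]
tool_rot: [180.0, -0.0, 80.4]
force: [-0.6, 1.4, 1.0]
grip_width: 0.0007
grasp_force: 0.7
```

```bash
python3 knob.py; python3 plan.py 528 540 3
```

```text
cand [307.8 198. ] area 163 r 113.0 c 165.0
[65.2 35.7] 0.1615 [1.799e+02 1.000e-01 8.030e+01] 22.1 [ 0.1 -0.3 -0.1]
528: x-0.2 y0.1  531: x-0.4 y0.2  534: x-0.4 y0.2  537: x-0.5 y0.1  540: x-0.4 y0.1
```

>>> {"fn": "jog_arm", "kwargs": {"motion": [{"x": -0.2, "y": 0.1, "z": 0, "ax": 0, "ay": 0, "az": 0}, {"x": -0.4, "y": 0.2, "z": 0, "ax": 0, "ay": 0, "az": 0}, {"x": -0.4, "y": 0.2, "z": 0, "ax": 0, "ay": 0, "az": 0}, {"x": -0.4, "y": 0.1, "z": 0, "ax": 0, "ay": 0, "az": 0}, {"x": 0, "y": 0, "z": 0, "ax": 0, "ay": 0, "az": 0}]}}

```text
time_s: 22.6
tool_pos: [0.6366, 0.0338, 0.1615]
tool_rot: [180.0, 0.0, 80.4]
force: [-0.3, -0.9, -0.6]
grip_width: 0.0005
grasp_force: 0.0
```

```bash
python3 plan.py 537 540 3;python3 F.py; python3 - <<'E'
from h import *
b=env.read_camera("side")[165:265,220:330,::-1]
cv2.imwrite("pics/z8.png",cv2.resize(b,None,fx=6,fy=6,interpolation=cv2.INTER_CUBIC))
E
```

```text
[70.2 22.9] 0.1615 [180.    0.   80.4] 22.6 [-0.3 -0.9 -0.6]
537: x-0.2 y0.1  540: x-0.4 y0.1
[0.20222362 0.03741431 0.23774887] [0.63650906 0.03466587 0.16164229] shift px ((0.23095540074735155, -0.30502555602131665), 0.5710874089108104)
```

View pics/z8.png

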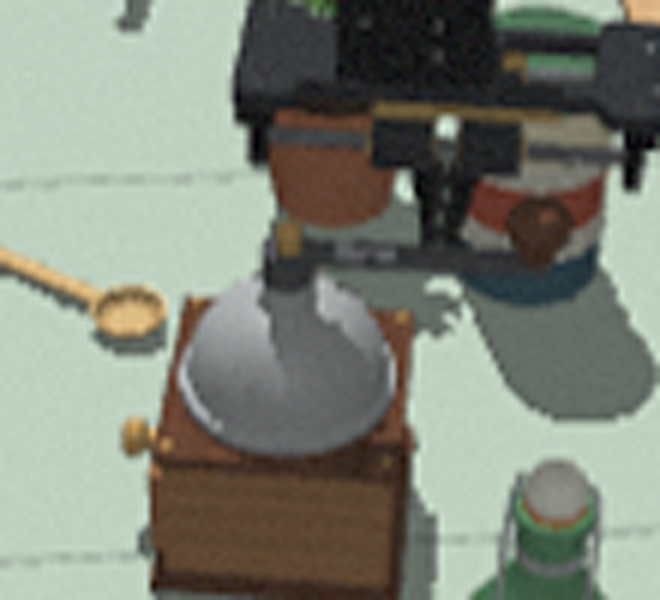

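```bash
python3 - <<'E'
from m import *
for u,v in [(310,203.3)]:
    q=U@(onz("side",u,v,.192)[:2]-C)*1000;print(q,np.hypot(*q),np.degrees(np.arctan2(q[1],-q[0])))
for c in (170,174,177,180):
    k=np.radians(c);q=U.T@np.array([-np.cos(k),np.sin(k)])*.115+C;print(c,proj("side",[*q,.192]))
E
```

```text
[115.32496298   6.06925233] 115.48455702092777 176.9874515795989
170 (np.float64(309.332118842892), np.float64(200.14025385219688))
174 (np.float64(309.68787535318296), np.float64(201.93747884323537))
177 (np.float64(309.82462847002637), np.float64(203.29944667556566))
180 (np.float64(309.8477918696919), np.float64(204.6694818709665))
```

The side view shows the crank at about 177°, with the knob at (310,203), the drawer home and the mill in place. One last small nudge.

>>> {"fn": "jog_arm", "kwargs": {"motion": [{"x": -0.1, "y": 0, "z": 0, "ax": 0, "ay": 0, "az": 0}, {"x": -0.1, "y": 0, "z": 0, "ax": 0, "ay": 0, "az": 0}, {"x": -0.2, "y": 0, "z": 0, "ax": 0, "ay": 0, "az": 0}, {"x": -0.1, "y": 0, "z": 0, "ax": 0, "ay": 0, "az": 0}, {"x": -0.1, "y": 0, "z": 0, "ax": 0, "ay": 0, "az": 0}]}}

```text
time_s: 23.35
tool_pos: [0.6357, 0.0294, 0.1617]
tool_rot: [180.0, -0.0, 80.5]
force: [1.7, 2.3, -0.1]
grip_width: 0.0006
grasp_force: 0.9
```

>>> {"fn": "jog_arm", "kwargs": {"motion": [{"x": 1, "y": 0, "z": 0, "ax": 0, "ay": 0, "az": 0}, {"x": 1, "y": 0, "z": 0, "ax": 0, "ay": 0, "az": 0}, {"x": 0, "y": 0, "z": -2, "ax": 0, "ay": 0, "az": 0}, {"x": 0, "y": 0, "z": -4, "ax": 0, "ay": 0, "az": 0}, {"x": 0, "y": 0, "z": -3, "ax": 0, "ay": 0, "az": 0}]}}

```text
time_s: 23.85
tool_pos: [0.6385, 0.0502, 0.2532]
tool_rot: [180.0, -0.0, 80.5]
force: [0.7, -0.3, 0.5]
grip_width: 0.0002
grasp_force: 0.0
```

>>> {"fn": "jog_arm", "kwargs": {"motion": [{"x": 0, "y": -4.5, "z": 0, "ax": 0, "ay": 0, "az": 0}, {"x": 0, "y": -4.5, "z": 0, "ax": 0, "ay": 0, "az": 0}, {"x": 0, "y": -4.5, "z": 0, "ax": 0, "ay": 0, "az": 0}, {"x": 0, "y": -4, "z": 0, "ax": 0, "ay": 0, "az": 0}, {"x": 0, "y": 0, "z": 0, "ax": 0, "ay": 0, "az": 0}]}}

```text
time_s: 24.35
tool_pos: [0.4617, 0.08, 0.2517]
tool_rot: [-180.0, 0.2, 80.7]
force: [0.8, -0.4, 0.7]
grip_width: 0.0005
grasp_force: 0.0
```

```bash
python3 m.py; python3 - <<'E'
from h import *
f=lambda i:cv2.resize(i,None,fx=4,fy=4,interpolation=cv2.INTER_CUBIC)
a=env.read_camera("top")[165:275,250:350,::-1];b=env.read_camera("side")[170:280,225:325,::-1]
cv2.imwrite("pics/z9.png",np.hstack([np.clip(f(a)*1.7,0,255).astype('uint8'),f(b)]))
E
```

```text
mill mm [-109.9   39.3] [0.4617 0.08   0.2517] [-180.     0.2   80.7] [ 25.  -4. -36. 104.  -2.  79. -20.] 24.35 force [ 0.8 -0.4  0.7]
```

View pics/z9.png

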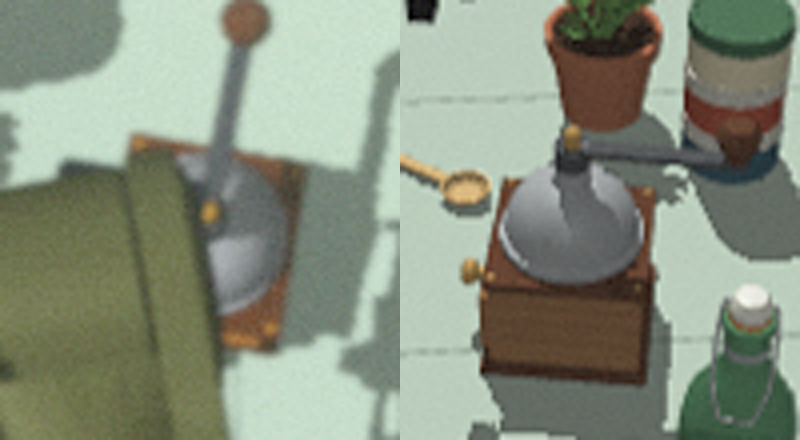

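The final views show the crank pointing straight back (knob at about (311,170.5) top and (310,205.5) side), the drawer home and the mill corners unmoved. I'll check the angle numerically.

```bash
python3 - <<'E'
from m import *
for n,u,v,z in [("side",310,205.3,.192),("top",311.25,170.5,.2)]:
    q=U@(onz(n,u,v,z)[:2]-C)*1000;print(n,q.round(1),np.degrees(np.arctan2(q[1],-q[0])).round(1))
C4=np.array([onz("top",250+p[0]/4,165+p[1]/4,.092) for p in [(132,138),(305,165),(275,350)]])
d=C4[0]-C4[1];e=C4[1]-C4[2];print(np.degrees(np.arctan2(d[1],d[0]))-90,np.degrees(np.arctan2(e[1],e[0])))
a=cv2.imread("pics/z1.png")[:,400:];b=cv2.imread("pics/z9.png")[:,400:]
g=lambda i:cv2.cvtColor(i,cv2.COLOR_BGR2GRAY)[290:390,70:270].astype(float)
w=cv2.createHanningWindow((200,100),cv2.CV_64F);print("front-side shift px/4",cv2.phaseCorrelate(g(a),g(b),w))
E
```

```text
side [115.5  -2.7] -178.7
top [113.6  -3.3] -178.3
-8.861956810479398 -9.691611884148127
front-side shift px/4 ((0.24644321512573697, 0.34575456225601897), 0.30598169495603783)
```

```bash
python3 -c "
from cell import env
print(env.sign_off())"
```

```text
the job is handed in; nothing more can be done
None
```

The job is handed in: the drawer is fully home, and the crank was wound clockwise once round and left within about 2° of straight back. The mill did not visibly move, the robot is clear of everything, and about 24 s of the 67 s were used.

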